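# Open the push-and-turn safety cap of a cutting-fluid canister

## Task

A small carton of screws has been left on top of the canister's safety cap: lift it off and set it down gently, the same way up, on bare bench clear of the canister. Then open the canister: press its child-safe cap down, keep it pressed while you twist it counterclockwise (seen from above) until it is free, and lift it off. Finish while still holding the cap in the gripper, level and still, straight above the open neck with about 7 cm of air between them; do not drop the carton, and leave the bin, the caster and the wrench where they are.

Things in the scene. Friction and masses are not known exactly. Their poses are not given: they have to be found in the camera images.
- canister: White plastic canister, 90 mm (x) by 130 mm (y), flat shoulder 125 mm above the bench, in a dark steel holder (114 by 154 mm, 34 mm high) bolted to the bench: it does not move or turn. Origin: centre of its underside on the bench; z up along the axis of the round neck, which stands in the middle of the shoulder, 37 mm across, with three small outward lugs that lock the cap.
- neck_top (a point): Centre of the neck's rim, on the canister's axis, 154.5 mm above the bench. A sprung rubber seal stands 10 mm higher inside it and pushes the cap up.
- cap: Black ribbed round push-and-turn cap, 57 mm across, 36 mm tall, 60 g, locked on the neck. Origin: centre of its lower rim (137 mm above the bench while locked); z up. It may be gripped at any yaw; room for fingers all round down to the shoulder, 12 mm below its rim. Once turned free it lifts straight up and is clear of the neck after 30 mm.
- cap_top (a point): Centre of the cap's flat top, 173 mm above the bench while locked. Pressed, it starts down at about 5 N, unlocks at 4 mm (11 N) and bottoms at 6 mm (14 N, stiff below). Held down it turns counterclockwise seen from above; past 35 degrees it need not be pressed, it lifts free between 55 and 80 degrees (aim at 65), a stop follows soon after. Clockwise is blocked.
- carton: Brown cardboard carton of screws, a closed rigid box 76 mm (x) by 48 mm (y) by 40 mm tall, 0.15 to 0.26 kg, lying on top of the cap. Origin: centre of its underside; z up. Grip it across its 48 mm width.
- bin: Bystander: open black picking bin of bolts, 150 mm (x) by 105 mm (y) by 65 mm tall, loose on the bench. Origin: centre of its underside.
- caster: Bystander: steel caster standing upside down, plate 75 by 75 mm on the bench, rubber wheel up to 94 mm high. Origin: centre of the plate's underside.
- wrench: Bystander: steel open-end wrench, 180 mm long, lying flat on the bench along its x axis. Origin: near its middle, at the underside.
Not all that is in view belongs to the job. Of the things like the carton, leave any that is pink; of the rest the larger one is meant. Several things look just like the canister: the one meant starts farthest to the robot's left.

How it is judged:
On the way, in this order (a step that is already met when the one before it is completed fails the run):
1. the carton stands released on the bench, clear of the canister (height (world z) of carton below 0.008 m and angle between carton's own z axis and vertical below 0.1 rad and horizontal distance between carton and canister above 0.1 m and contact force between the fingers and carton below 0.1 N and linear speed of carton below 0.02 m/s), for 0.2 s.
2. the cap is pressed down against its spring (z of cap in the frame of canister below 0.1342 m and contact force between the fingers and cap above 1 N), for 0.05 s.
3. the cap, still on the neck, has been turned out of its lock (angle between the x axis of cap and the x axis of canister, either way round above 0.7 rad and z of cap in the frame of canister below 0.146 m), for 0.05 s.
At the end, for the whole second after the job is handed in: The gripper holds the cap still, level within 0.2 rad, its lower rim 45 to 120 mm above the neck's rim and within 30 mm of the neck's axis, touching nothing but the fingers; the carton stands released, upright and at rest on the bench, its centre more than 100 mm from the canister's (all of step 1 and z of cap in the frame of neck_top between 0.045 and 0.12 m and horizontal distance between cap and neck_top below 0.03 m and angle between cap's own z axis and vertical below 0.2 rad and linear speed of cap below 0.03 m/s and contact force between the fingers and cap above 1 N and contact force between cap and canister below 0.1 N); the arm keeps its last pose, push and grip.
It fails at once if the carton is dropped or knocked off (falls faster than 0.8 m/s out of the fingers) (linear speed of carton above 0.8 m/s and contact force between the fingers and carton below 0.3 N).
It fails at once if the bin is shifted by more than 25 mm (distance of bin from where it was at the start of the episode above 0.025 m).
It fails at once if the caster is shifted by more than 25 mm (distance of caster from where it was at the start of the episode above 0.025 m).
It fails at once if the wrench is shifted by more than 25 mm (distance of wrench from where it was at the start of the episode above 0.025 m).
It also fails if it takes over 58 s, if anything falls off the work surface, if the arm or the gripper's body presses on something with over 40 N, if the wrist force passes 120 N, or if a joint passes its speed limit or range.

## Robot

A 7-joint arm with a two-finger parallel gripper is mounted at the origin on the work surface. World frame = base frame: x ahead of the robot, y to its left, z up, the work surface at z = 0. Lengths are in m, angles in rad, forces in N, time in s.
With the tool pointing down it reaches from about 0.4 to 0.9 m from the base axis. Payload 5.5 kg.
Tool frame: the origin (TCP) lies at the centre of the arm's flange, where the gripper is bolted on; the fingertips stand 173 mm ahead of it and the grasp point (between the pads) lies 155 mm ahead of it; z points along the fingers, y is the line along which they close (so a half turn about z gives the same grasp; the last joint's range is limited). The gripper opens to 85 mm and grips with 20 to 120 N. Pads are 22 mm wide; open, the fingers measure 114 mm over their backs; the gripper's body (76 mm by 85 mm) begins 54 mm behind the grasp point. The pads swing forward as they close: fully open they stand 13 mm farther back than shut.
Start: joints at [-0.874, 0.501, -0.427, 1.55, 0.221, 1.138, -0.21], TCP at [0.273, 0.59, 0.405] pointing down, gripper open.
Joint ranges: [-2.88, 2.88], [-0.31, 2.03], [-1.54, 1.56], [0.2, 2.42], [-1.41, 4.55], [0.19, 2.02], [-2.57, 2.57]. Speed limits (rad/s): [2.57, 2.57, 3.14, 3.14, 3.14, 3.14, 3.14].

## Interface

Orientations are given as a rotation vector (axis times angle).
In Python, from station import env gives the robot as it stands.
- The arm moves only by the tool send_rows, never from a script. Its argument "commands" is a list of rows, each a list of 4 numbers: the shift along the tool's x, y, z in mm, then the turn about the tool's z in degrees. In form: [[dx, dy, dz, yaw], ...]. A call has exactly 10 rows; each row shifts and turns the commanded pose from where the row before left it, along the tool's axes as they then stand; what a row does not reach is not made up. A row lasts 1/8 s, in which the tool goes at most 62.5 mm and 10.7 degrees, less where a joint would pass 70% of its speed; a pose out of reach is approached as far as the arm can. A call with a gripper value outside its range is refused whole. "gripper" is the opening, from 0 (shut) to 1 (fully open), set as the call begins (left out, the last holds). The fingers move at their own pace and stop on an object; the grip force is fixed at half the most. Time passes only in rows, so rows that do not move let the fingers close, or fill a call up. It gives the time, the measured TCP pose, the force, the opening and the grip force at its end, in the units of the state.
- env.state(): the state, without advancing time (a new reading comes with each control period).
- env.capture(name): name is "scene" or "top"; returns a dict with "color" (420x560x3 uint8, red, green, blue), "fov_y" (degrees; the focal length in pixels is half the picture's height over the tangent of half this angle, whatever the lens; pixels are square), "cx", "cy" (the principal point, pixels), "xyz" and "attitude" of the camera in the world. Camera axes: x right, y down, z forward; pixel columns grow to the right and rows downward; lengths in m; the calibration is good to about 2 mm. A picture is of the moment at which its call begins. There is no depth.
- env.sign_off(): hands the job in; it is judged then, once.
The state is a dict: "clock": time; "joint_positions": joint angles; "joint_vel": joint speeds; "joint_efforts": joint torques, N m; "tool_pos": TCP position; "tool_rot": TCP orientation; "force": force on the tool from outside, world axes, zero at the start; "moment": the same for the moment, N m; "gripper_width": opening from 0.0 (shut) to 1.0 (fully open); "grip_force": force on a finger pad.
Only numpy, scipy, OpenCV 4.12 (cv2) and the standard library are available. Lean on these libraries where they do the work, as an engineer would, in place of code of your own. Each camera call takes 0.05 s, during which the arm holds its last target. There are 200 camera calls.

## Working session

There is one attempt and no reset: what is moved stays moved. The work goes in short steps, Python scripts to look and compute and a tool call to move; the robot and the scene stay as the last step left them, time stands still between calls to the robot, and variables do not carry over. Pictures are saved under pics/ and viewed, at most 10 in all, crops included, and the job is handed in when it is done.

Besides the shell and the picture viewer there is one more tool, called after "Emit:" by a JSON object that holds its "op" and its "data", one argument or row to a line. send_rows: Moves the arm, as the interface text tells. Its arguments: {"type":"object","properties":{"commands":{"type":"array","items":{"type":"array","items":{"type":"number"}}},"gripper":{"type":"number"}},"required":["commands"]}

```bash
mkdir -p pics; cat > h.py <<'E'
from station import env
import numpy as np, cv2, json
from scipy.spatial.transform import Rotation as R
def cap(n,f):
    c=env.capture(n); cv2.imwrite('pics/'+f,c['color'][:,:,::-1])
    d={k:(np.asarray(v).tolist()) for k,v in c.items() if k!='color'}; json.dump(d,open('pics/'+f[:-4]+'.json','w')); return c
def ray(f,u,v):
    d=json.load(open('pics/'+f+'.json')); fl=210/np.tan(np.radians(d['fov_y'])/2)
    a=np.array([(u-d['cx'])/fl,(v-d['cy'])/fl,1]); return np.array(d['xyz']),R.from_rotvec(d['attitude']).apply(a)
def atz(f,u,v,z):
    o,r=ray(f,u,v); return (o+r*(z-o[2])/r[2]).round(4)
E
python3 - <<'E'
from h import *
for n in('scene','top'):
    c=cap(n,n+'0.png'); print({k:v for k,v in c.items() if k!='color'})
s=env.state();print(s)
E
```

```text
{'fov_y': 50.667685790171944, 'cx': 280.5061767271403, 'cy': 212.60339509136284, 'xyz': array([1.08140546, 0.87581225, 0.77069772]), 'attitude': array([-0.65582019, -2.4953392 ,  1.34852809])}
{'fov_y': 48.617776102474494, 'cx': 274.9073054770303, 'cy': 206.50862141818283, 'xyz': array([0.44663556, 0.01674978, 1.26772813]), 'attitude': array([-2.16647559,  2.12798227, -0.17456135])}
{'clock': 0.1, 'joint_positions': array([-0.8737782 ,  0.50177552, -0.42682626,  1.55134708,  0.22073496,
        1.138316  , -0.21029795]), 'joint_vel': array([-6.88588636e-04, -2.18755954e-03,  1.14457453e-05, -8.09547966e-04,
        2.29620079e-03, -2.57231025e-03,  5.71946865e-04]), 'joint_efforts': array([-1.12980031e-02, -5.70808053e+01, -5.83843052e+00, -2.81748694e+01,
        1.05322176e-02,  5.52371042e-03,  1.77922607e-05]), 'tool_pos': array([0.2731096 , 0.5894806 , 0.40375032]), 'tool_rot': array([-6.75936885e-01, -3.06748699e+00,  2.71804789e-03]), 'force': array([0.04946235, 0.42082981, 0.12852539]), 'moment': array([ 0.04579331,  0.0156477 , -0.00736916]), 'grip_force': 0.0, 'gripper_width': 0.9982737508240342}
```

View pics/scene0.png

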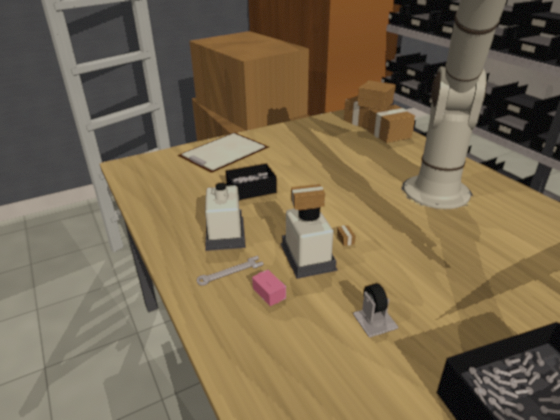

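View pics/top0.png

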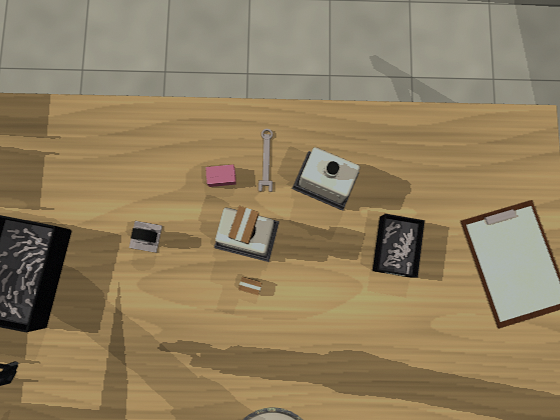

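```bash
python3 - <<'E'
import cv2,numpy as np
a=cv2.imread('pics/top0.png')[190:310,190:300]; b=cv2.imread('pics/scene0.png')[175:280,270:365]
a=cv2.resize(a,None,fx=4,fy=4,interpolation=cv2.INTER_CUBIC); b=cv2.resize(b,None,fx=4,fy=4,interpolation=cv2.INTER_CUBIC)
h=max(a.shape[0],b.shape[0]); f=lambda i:cv2.copyMakeBorder(i,0,h-i.shape[0],0,0,cv2.BORDER_CONSTANT)
a,b=f(a),f(b)[:,:360]
cv2.imwrite('pics/c0.png',np.hstack([a,b]))
E
```

```text
(no output)
```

View pics/c0.png

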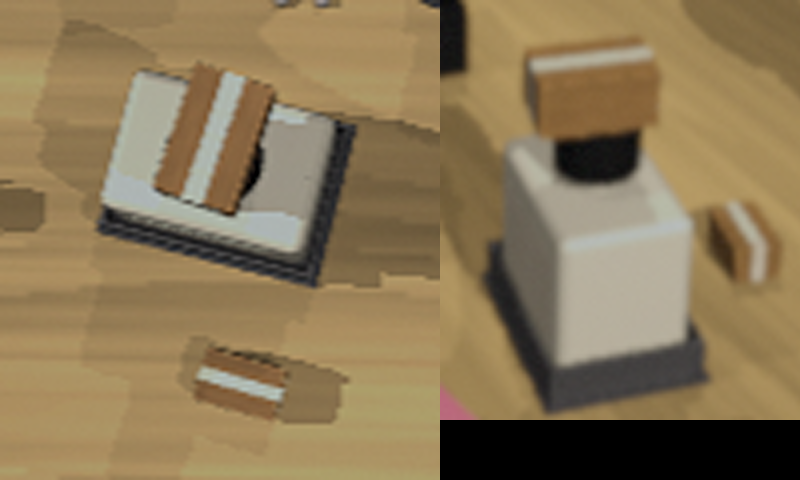

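```bash
python3 - <<'E'
from h import *
P=lambda u,v,z:atz('top0',190+u/4,190+v/4,z)
c=[P(u,v,.213) for u,v in[(196,64),(272,86),(236,214),(157,188)]]
print(np.array(c),np.mean(c,0)); s=[P(232,73,.213),P(197,204,.213)];print('stripe',s,np.mean(s,0),np.linalg.norm(s[0]-s[1]))
d=s[0]-s[1];print('yaw',np.degrees(np.arctan2(d[1],d[0])))
k=[P(u,v,.125) for u,v in[(136,68),(337,118),(302,254),(102,208)]]
print('can',np.array(k),np.mean(k,0));d=k[0]-k[1]+k[3]-k[2];print('canY yaw',np.degrees(np.arctan2(d[1],d[0])),[np.linalg.norm(k[i]-k[i-1]) for i in range(4)])
h=[P(u,v,.0) for u,v in[(98,230),(318,286)]];print('holder',h)
S=lambda u,v,z:atz('scene0',270+(u-440)/4,175+v/4,z)
q=[S(u,v,.213) for u,v in [(527,50),(652,38),(662,70),(532,78)]];print('scene carton',q,S(592,61,.213))
k=[S(u,v,.125) for u,v in [(510,140),(560,245),(690,228)]];print('scene can',k,'ctr',(k[0]+k[2])/2)
print('cap rim', S(598,170,.137))
print('cap right edge top',P(265,160,.137))
for n,(u,v) in dict(small=(250,284),caster=(146,236),wrench=(266,160),pink=(220,175)).items(): print(n,atz('top0',u,v,.0))
print(R.from_rotvec(env.state()['tool_rot']).as_matrix().round(3))
E
```

```text
[[0.6077 0.0894 0.213 ]
 [0.5957 0.0455 0.213 ]
 [0.5221 0.0643 0.213 ]
 [0.5361 0.1094 0.213 ]] [0.5654  0.07715 0.213  ]
stripe [array([0.6028, 0.0686, 0.213 ]), array([0.5274, 0.0865, 0.213 ])] [0.5651  0.07755 0.213  ] 0.07749561277904707
yaw -13.354823446631015
can [[0.6179 0.1326 0.125 ]
 [0.5889 0.0073 0.125 ]
 [0.5047 0.0273 0.125 ]
 [0.5307 0.1505 0.125 ]] [0.56055  0.079425 0.125   ]
canY yaw 77.52002737769146 [np.float64(0.08901825655448442), np.float64(0.12861216894213393), np.float64(0.08654270622068616), np.float64(0.1259136211853189)]
holder [array([0.5249, 0.1673, 0.    ]), array([0.4897, 0.0171, 0.    ])]
scene carton [array([0.5944, 0.048 , 0.213 ]), array([0.5186, 0.0746, 0.213 ]), array([0.5352, 0.1105, 0.213 ]), array([0.6089, 0.0788, 0.213 ])] [0.5665 0.0799 0.213 ]
scene can [array([0.5877, 0.0148, 0.125 ]), array([0.6199, 0.1322, 0.125 ]), array([0.541 , 0.1571, 0.125 ])] ctr [0.56435 0.08595 0.125  ]
cap rim [0.5658 0.0893 0.137 ]
cap right edge top [0.5608 0.0509 0.137 ]
small [0.4286 0.0684 0.    ]
caster [0.5528 0.3547 0.    ]
wrench [0.7719 0.0322 0.    ]
pink [0.7265 0.1594 0.    ]
[[-0.907  0.42  -0.001]
 [ 0.42   0.907 -0.002]
 [ 0.    -0.002 -1.   ]]
```

Emit:
{"op": "send_rows", "data": {
  "commands": [
    [0,0,-15,-5.75],
    [0,0,-15,-5.75],
    [-22,-24,0,0],
    [-22,-24,0,0],
    [-22,-24,0,0],
    [-22,-24,0,0],
    [-22,-24,0,0],
    [-22,-24,0,0],
    [-22,-24,0,0],
    [-22,-24,0,0]
  ],
  "gripper": 1
}}

```text
clock: 1.35
tool_pos: [0.4004, 0.3612, 0.4343]
tool_rot: [-0.365, -3.12, 0.001]
force: [0.2, -1.2, 0.5]
gripper_width: 1.001
grip_force: 0.0
```

```bash
cat >> h.py <<'E'
def to(x,y,z,yaw=None):
    s=env.state();M=R.from_rotvec(s['tool_rot']).as_matrix()
    a=np.degrees(np.arctan2(M[1,1],M[0,1])); dy=0
    if yaw is not None:
        dy=-(yaw-a); M=M@R.from_euler('z',dy,degrees=True).as_matrix()
    print('t',s['clock'],'pos',s['tool_pos'].round(4),'ang',a.round(2),'tilt',M[:,2].round(4),'F',s['force'].round(1),'w',round(s['gripper_width'],3),'gf',round(s['grip_force'],1),'j',s['joint_positions'].round(2))
    print('yaw first',round(dy,2),'then mm',(M.T@(np.array([x,y,z])-s['tool_pos'])*1000).round(1))
E
python3 -c "
from h import *
to(.565,.078,.434,76.6)"
```

```text
t 1.35 pos [0.4004 0.3612 0.4343] ang 76.64 tilt [-5.e-04 -5.e-04 -1.e+00] F [ 0.2 -1.2  0.5] w 1.001 gf 0.0 j [-0.43  0.27 -0.42  1.8   0.12  1.1   0.45]
yaw first 0.04 then mm [-225.7 -237.3    0.4]
```

Emit:
{"op": "send_rows", "data": {
  "commands": [
    [-25,-26,0,0],
    [-25,-26,0,0],
    [-25,-26,0,0],
    [-25,-26,0,0],
    [-25,-26,0,0],
    [-25,-26,0,0],
    [-25,-26,0,0],
    [-25,-26,0,0],
    [-25,-29,0,0],
    [0,0,0,0]
  ]
}}

```text
clock: 2.6
tool_pos: [0.5653, 0.0758, 0.434]
tool_rot: [-0.375, -3.119, 0.003]
force: [0.5, 0.1, -0.2]
gripper_width: 0.999
grip_force: 0.0
```

```bash
python3 -c "
from h import *
to(.565,.078,.352,76.6)
c=cap('scene','s1.png');d=cap('top','t1.png')
a=c['color'][130:280,230:400];b=d['color'][150:300,160:330]
cv2.imwrite('pics/c1.png',cv2.resize(np.hstack([a,b]),(800,353),interpolation=2)[:,:,::-1])"
```

```text
t 2.6 pos [0.5653 0.0758 0.434 ] ang 76.29 tilt [-8.0e-04 -1.9e-03 -1.0e+00] F [ 0.5  0.1 -0.2] w 0.999 gf 0.0 j [ 0.01  0.31 -0.23  1.73  0.08  1.11  1.08]
yaw first -0.31 then mm [ 0.7  2.2 82. ]
```

View pics/c1.png

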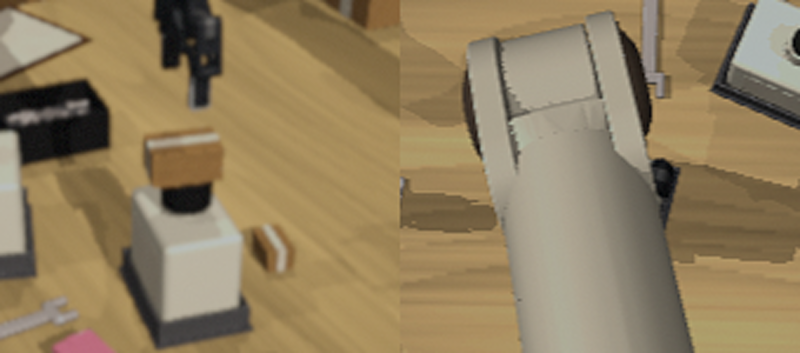

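Emit:
{"op": "send_rows", "data": {
  "commands": [
    [0.5,2,10,-0.3],
    [0,0,15,0],
    [0,0,15,0],
    [0,0,12,0],
    [0,0,10,0],
    [0,0,8,0],
    [0,0,6,0],
    [0,0,4,0],
    [0,0,2,0],
    [0,0,0,0]
  ]
}}

```text
clock: 3.95
tool_pos: [0.5643, 0.0819, 0.3528]
tool_rot: [0.357, 3.121, 0.0]
force: [-1.0, -0.2, 0.6]
gripper_width: 0.998
grip_force: 0.0
```

```bash
python3 -c "
from h import *
to(.565,.078,.352,76.6)
c=cap('scene','s2.png')
a=c['color'][130:280,230:400]
cv2.imwrite('pics/c2.png',cv2.resize(a,(680,600),interpolation=2)[:,:,::-1])"
```

```text
t 3.95 pos [0.5643 0.0819 0.3528] ang 76.95 tilt [ 1.e-04  1.e-04 -1.e+00] F [-1.  -0.2  0.6] w 0.998 gf 0.0 j [-0.01  0.39 -0.23  1.81  0.11  0.95  1.06]
yaw first 0.35 then mm [-1.6 -3.6  0.8]
```

View pics/c2.png

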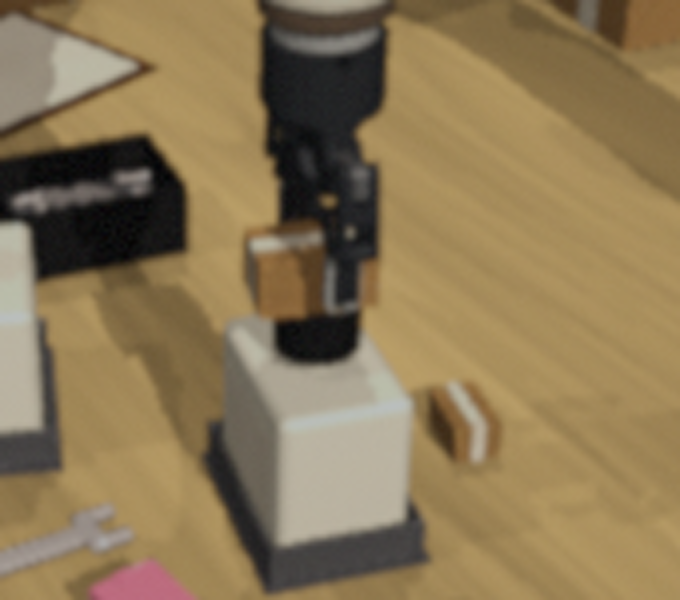

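```bash
python3 -c "
from h import *
S=lambda u,v,z:atz('s2',230+u/4,130+v/4,z)
for z in(.18,.187,.193):print(S(343,308,z))
a,b=S(262,318,.173),S(376,304,.173);print(a,b,(a+b)/2,np.linalg.norm(a-b))
a,b=S(258,254,.213),S(376,236,.213);print(a,b,(a+b)/2)
print(S(247,238,.213), S(318,355,.137))
"
```

```text
[0.5627 0.1112 0.18  ]
[0.5689 0.1203 0.187 ]
[0.5741 0.128  0.193 ]
[0.6061 0.0867 0.173 ] [0.5362 0.1086 0.173 ] [0.57115 0.09765 0.173  ] 0.07325039249041601
[0.6033 0.0766 0.213 ] [0.5289 0.0946 0.213 ] [0.5661 0.0856 0.213 ]
[0.5994 0.0565 0.213 ] [0.5688 0.0941 0.137 ]
```

Emit:
{"op": "send_rows", "data": {
  "commands": [
    [-1,-3,0,0],
    [0,0,0,0],
    [0,0,0,0],
    [0,0,0,0],
    [0,0,0,0],
    [0,0,0,0],
    [0,0,0,0],
    [0,0,0,0],
    [0,0,0,0],
    [0,0,0,0]
  ],
  "gripper": 0.3
}}

```text
clock: 5.25
tool_pos: [0.5647, 0.0785, 0.3528]
tool_rot: [0.357, 3.121, -0.0]
force: [0.6, -2.5, 4.2]
gripper_width: 0.558
grip_force: 61.4
```

```bash
python3 -c "
from h import *
to(.45,.22,.40,76.6)"
```

```text
t 5.25 pos [0.5647 0.0785 0.3528] ang 76.94 tilt [ 4.e-04 -2.e-04 -1.e+00] F [ 0.6 -2.5  4.2] w 0.558 gf 61.4 j [-0.01  0.39 -0.23  1.81  0.11  0.95  1.07]
yaw first 0.34 then mm [144.3 111.1 -47.3]
```

Emit:
{"op": "send_rows", "data": {
  "commands": [
    [0,0,-3,0],
    [0,0,-8,0],
    [0,0,-12,0],
    [0,0,-12,0],
    [0,0,-12,0],
    [5,4,0,0],
    [15,12,0,0],
    [24,18,0,0],
    [24,18,0,0],
    [24,18,0,0]
  ]
}}

```text
clock: 6.5
tool_pos: [0.4887, 0.1695, 0.3991]
tool_rot: [-0.355, -3.12, 0.0]
force: [0.3, -0.0, -1.0]
gripper_width: 0.555
grip_force: 61.1
```

```bash
python3 -c "
from h import *
to(.45,.22,.181,76.6)"
```

```text
t 6.5 pos [0.4887 0.1695 0.3991] ang 77.03 tilt [-0.0016  0.     -1.    ] F [ 0.3 -0.  -1. ] w 0.555 gf 61.1 j [-0.13  0.25 -0.29  1.89  0.08  1.01  0.88]
yaw first 0.43 then mm [ 49.   40.2 218.1]
```

Emit:
{"op": "send_rows", "data": {
  "commands": [
    [20,16,0,0],
    [18,14,0,0],
    [10,8,5,0],
    [0,0,15,0],
    [0,0,25,0],
    [0,0,30,0],
    [0,0,35,0],
    [0,0,30,0],
    [0,0,20,0],
    [0,0,15,0]
  ]
}}

```text
clock: 7.75
tool_pos: [0.4523, 0.2144, 0.2226]
tool_rot: [-0.359, -3.119, 0.002]
force: [0.1, 0.0, -1.5]
gripper_width: 0.56
grip_force: 61.1
```

```bash
python3 -c "
from h import *
to(.45,.22,.1795,76.6)"
```

```text
t 7.75 pos [0.4523 0.2144 0.2226] ang 76.87 tilt [-0.0021 -0.0013 -1.    ] F [ 0.1  0.  -1.5] w 0.56 gf 61.1 j [-0.27  0.49 -0.27  2.05  0.22  0.63  0.65]
yaw first 0.27 then mm [ 3.5  5.  43.1]
```

Emit:
{"op": "send_rows", "data": {
  "commands": [
    [0,0,10,0],
    [0,0,10,0],
    [0,0,7,0],
    [0,0,5,0],
    [0,0,3,0],
    [0,0,2,0],
    [0,0,2,0],
    [0,0,1,0],
    [0,0,1,0],
    [0,0,0,0]
  ]
}}

```text
clock: 9.0
tool_pos: [0.4525, 0.2155, 0.1837]
tool_rot: [-0.357, -3.121, 0.0]
force: [0.1, 0.1, -1.2]
gripper_width: 0.561
grip_force: 61.1
```

```bash
python3 -c "
from h import *
to(.45,.22,.1795,76.6)"
```

```text
t 9.0 pos [0.4525 0.2155 0.1837] ang 76.95 tilt [-1.e-04  0.e+00 -1.e+00] F [ 0.1  0.1 -1.2] w 0.561 gf 61.1 j [-0.3   0.57 -0.24  2.06  0.25  0.54  0.62]
yaw first 0.35 then mm [3.5 3.8 4.2]
```

Emit:
{"op": "send_rows", "data": {
  "commands": [
    [0,0,1,0],
    [0,0,1,0],
    [0,0,0.5,0],
    [0,0,0.5,0],
    [0,0,0.5,0],
    [0,0,0.5,0],
    [0,0,0,0],
    [0,0,0,0],
    [0,0,0,0],
    [0,0,0,0]
  ]
}}

```text
clock: 10.25
tool_pos: [0.4525, 0.2156, 0.1803]
tool_rot: [0.357, 3.121, -0.0]
force: [-2.2, -0.5, 6.0]
gripper_width: 0.56
grip_force: 62.1
```

Emit:
{"op": "send_rows", "data": {
  "commands": [
    [0,0,0,0],
    [0,0,0,0],
    [0,0,0,0],
    [0,0,0,0],
    [0,0,0,0],
    [0,0,0,0],
    [0,0,0,0],
    [0,0,-5,0],
    [0,0,-15,0],
    [0,0,-30,0]
  ],
  "gripper": 1
}}

```text
clock: 11.5
tool_pos: [0.4521, 0.2154, 0.2302]
tool_rot: [-0.357, -3.12, 0.001]
force: [0.7, 0.3, 0.3]
gripper_width: 1.002
grip_force: 0.0
```

Emit:
{"op": "send_rows", "data": {
  "commands": [
    [0,0,-35,0],
    [0,0,-35,0],
    [0,0,-35,0],
    [0,0,-35,0],
    [0,0,-30,0],
    [0,0,0,0],
    [0,0,0,0],
    [0,0,0,0],
    [0,0,0,0],
    [0,0,0,0]
  ]
}}

```text
clock: 12.75
tool_pos: [0.4524, 0.2155, 0.3991]
tool_rot: [-0.357, -3.12, 0.001]
force: [0.1, 0.6, -0.0]
gripper_width: 1.001
grip_force: 0.0
```

```bash
python3 -c "
from h import *
to(.562,.081,.400,77)
c=cap('scene','s3.png');d=cap('top','t3.png')
a=c['color'][150:300,230:400];b=d['color'][160:310,170:340]
cv2.imwrite('pics/c3.png',cv2.resize(np.hstack([a,b]),(800,353),interpolation=2)[:,:,::-1])"
```

```text
t 12.75 pos [0.4524 0.2155 0.3991] ang 76.95 tilt [-1.1e-03 -3.0e-04 -1.0e+00] F [ 0.1  0.6 -0. ] w 1.001 gf 0.0 j [-0.2   0.23 -0.34  1.93  0.09  1.    0.76]
yaw first -0.05 then mm [-137.  -106.4   -1. ]
```

View pics/c3.png

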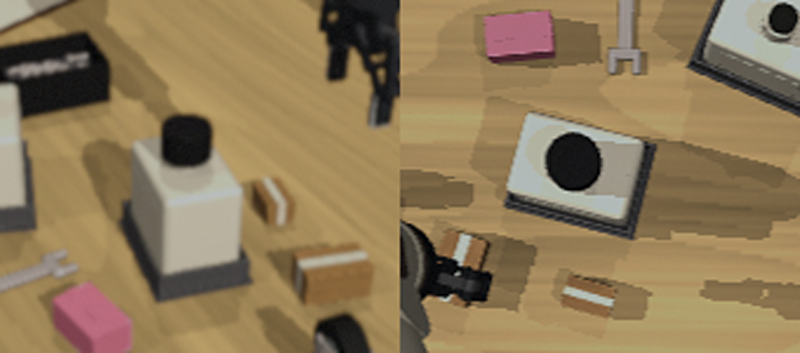

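```bash
python3 -c "
from h import *
print(atz('s3',230+187/2.353,150+127/2.353,.173),atz('t3',170+174/2.353,160+162/2.353,.165))
g=cv2.imread('pics/t3.png',0)[205:250,220:265];m=(g<60).astype(np.uint8)
n,l,s,c=cv2.connectedComponentsWithStats(m);print(s,c+[220,205])
i=[k for k in range(1,n) if 300<s[k][4]<700]
for k in i:
  print(atz('t3',*(c[k]+[220,205]),.163)); x,y,w,h=s[k][:4]+np.array([220,205,0,0])[[0,1,2,2]][:4]; print('left/top edge',atz('t3',x-.5,c[k][1]+205,.173),atz('t3',c[k][0]+220,y-.5,.173))
"
```

```text
[0.5625 0.0823 0.173 ] [0.5602 0.0793 0.165 ]
[[   0    0   45   45 1532]
 [  12   11   24   25  454]
 [   0   39   18    6   39]] [[241.96605744 226.01631854]
 [243.44493392 228.55066079]
 [226.51282051 247.58974359]]
[0.5611 0.0807 0.163 ]
left/top edge [0.5596 0.1083 0.173 ] [0.5912 0.0809 0.173 ]
```

Emit:
{"op": "send_rows", "data": {
  "commands": [
    [-8,-6,0,0],
    [-17,-13,0,0],
    [-20,-16,0,0],
    [-20,-16,0,0],
    [-20,-16,0,0],
    [-20,-16,0,0],
    [-18,-13,0,0],
    [-9,-7,0,0],
    [-5,-4,0,0],
    [0,0,0,0]
  ]
}}

```text
clock: 14.1
tool_pos: [0.5618, 0.0805, 0.3996]
tool_rot: [-0.357, -3.121, -0.0]
force: [0.2, 0.1, 0.3]
gripper_width: 1.004
grip_force: 0.0
```

```bash
python3 -c "
from h import *
to(.562,.0805,.310,77)"
```

```text
t 14.1 pos [0.5618 0.0805 0.3996] ang 76.96 tilt [-3.e-04  3.e-04 -1.e+00] F [0.2 0.1 0.3] w 1.004 gf 0.0 j [ 0.01  0.34 -0.24  1.77  0.09  1.04  1.07]
yaw first -0.04 then mm [-0.3 -0.  89.6]
```

Emit:
{"op": "send_rows", "data": {
  "commands": [
    [0,0,8,0],
    [0,0,15,0],
    [0,0,15,0],
    [0,0,14,0],
    [0,0,12,0],
    [0,0,10,0],
    [0,0,8,0],
    [0,0,5,0],
    [0,0,2.5,0],
    [0,0,0,0]
  ]
}}

```text
clock: 15.35
tool_pos: [0.5619, 0.0804, 0.3103]
tool_rot: [0.357, 3.121, 0.0]
force: [-0.2, 0.8, -0.2]
gripper_width: 0.994
grip_force: 0.0
```

Emit:
{"op": "send_rows", "data": {
  "commands": [
    [0,0,0,0],
    [0,0,0,0],
    [0,0,0,0],
    [0,0,0,0],
    [0,0,0,0],
    [0,0,0,0],
    [0,0,0,0],
    [0,0,0,0],
    [0,0,0,0],
    [0,0,0,0]
  ],
  "gripper": 0.3
}}

```text
clock: 16.6
tool_pos: [0.562, 0.0804, 0.3103]
tool_rot: [0.357, 3.121, 0.0]
force: [-1.6, 0.0, 5.8]
gripper_width: 0.648
grip_force: 63.8
```

```bash
python3 -c "
from h import *
to(.562,.0805,.310,77);print(env.state()['moment'])"
```

```text
t 16.6 pos [0.562  0.0804 0.3103] ang 76.95 tilt [ 4.e-04  2.e-04 -1.e+00] F [-1.6  0.   5.8] w 0.648 gf 63.8 j [-0.01  0.44 -0.23  1.85  0.13  0.86  1.05]
yaw first -0.05 then mm [0.  0.1 0.3]
[ 0.01690667  0.13545297 -0.01206687]
```

Emit:
{"op": "send_rows", "data": {
  "commands": [
    [0,0,1,0],
    [0,0,1,0],
    [0,0,1,0],
    [0,0,1,0],
    [0,0,1,0],
    [0,0,0.5,0],
    [0,0,0,0],
    [0,0,0,0],
    [0,0,0,0],
    [0,0,0,0]
  ]
}}

```text
clock: 17.85
tool_pos: [0.562, 0.0804, 0.3057]
tool_rot: [0.357, 3.121, 0.0]
force: [-3.3, -0.9, 10.9]
gripper_width: 0.65
grip_force: 64.4
```

Emit:
{"op": "send_rows", "data": {
  "commands": [
    [0,0,0.7,0],
    [0,0,0.7,0],
    [0,0,0.6,0],
    [0,0,0,0],
    [0,0,0,0],
    [0,0,0,0],
    [0,0,0,0],
    [0,0,0,0],
    [0,0,0,0],
    [0,0,0,0]
  ]
}}

```text
clock: 19.1
tool_pos: [0.562, 0.0805, 0.304]
tool_rot: [0.357, 3.12, 0.0]
force: [-4.4, -1.3, 13.6]
gripper_width: 0.652
grip_force: 64.7
```

Emit:
{"op": "send_rows", "data": {
  "commands": [
    [0,0,0.5,0],
    [0,0,0,-2],
    [0,0,0,-4],
    [0,0,0,-5],
    [0,0,0,-5],
    [0,0,0,-5],
    [0,0,0,-5],
    [0,0,0,-5],
    [0,0,0,-4],
    [0,0,0,0]
  ]
}}

```text
clock: 20.35
tool_pos: [0.5632, 0.081, 0.3042]
tool_rot: [-0.599, 3.079, 0.0]
force: [-1.3, 0.3, 14.2]
gripper_width: 0.653
grip_force: 64.9
```

```bash
python3 -c "
from h import *
to(.562,.0805,.304,142);print(env.state()['moment'])"
```

```text
t 20.35 pos [0.5632 0.081  0.3042] ang 112.0 tilt [ 0.0046  0.0012 -1.    ] F [-1.3  0.3 14.2] w 0.653 gf 64.9 j [ 0.1   0.47 -0.36  1.85  0.21  0.86  1.59]
yaw first -30.0 then mm [1.1 0.7 0.2]
[0.15648703 0.24980782 0.03049048]
```

Emit:
{"op": "send_rows", "data": {
  "commands": [
    [0,0,0,-3],
    [0,0,0,-5],
    [0,0,0,-5],
    [0,0,0,-5],
    [0,0,0,-5],
    [0,0,0,-4],
    [0,0,0,-3],
    [0,0,0,0],
    [0,0,0,0],
    [0,0,0,0]
  ]
}}

```text
clock: 21.6
tool_pos: [0.563, 0.0813, 0.3041]
tool_rot: [-1.375, 2.82, -0.001]
force: [-0.8, 0.4, 12.9]
gripper_width: 0.654
grip_force: 64.9
```

```bash
python3 -c "
from h import *
to(.562,.0805,.304,142);print(env.state()['moment'])"
```

```text
t 21.6 pos [0.563  0.0813 0.3041] ang 141.98 tilt [ 0.004   0.0012 -1.    ] F [-0.8  0.4 12.9] w 0.654 gf 64.9 j [ 0.19  0.49 -0.48  1.84  0.29  0.87  2.05]
yaw first -0.02 then mm [1.2 0.3 0.1]
[0.21637357 0.29537746 0.07692893]
```

Emit:
{"op": "send_rows", "data": {
  "commands": [
    [0,0,-2,0],
    [0,0,-2,0],
    [0,0,-3,0],
    [0,0,-3,0],
    [0,0,-3,0],
    [0,0,-3,0],
    [0,0,-3,0],
    [0,0,0,0],
    [0,0,0,0],
    [0,0,0,0]
  ]
}}

```text
clock: 22.85
tool_pos: [0.5618, 0.0803, 0.3211]
tool_rot: [1.376, -2.824, -0.0]
force: [-0.4, 0.7, -0.6]
gripper_width: 0.656
grip_force: 63.5
```

Emit:
{"op": "send_rows", "data": {
  "commands": [
    [0,0,-5,0],
    [0,0,-10,0],
    [0,0,-12,0],
    [0,0,-12,0],
    [0,0,-12,0],
    [0,0,-12,0],
    [0,0,-8,0],
    [0,0,-4,0],
    [0,0,0,0],
    [0,0,0,0]
  ]
}}

```text
clock: 24.1
tool_pos: [0.5617, 0.0803, 0.3957]
tool_rot: [1.376, -2.824, -0.001]
force: [-0.3, -0.4, -0.6]
gripper_width: 0.653
grip_force: 63.5
```

```bash
python3 -c "
from h import *
to(.562,.0805,.397,142)
c=cap('scene','s4.png')
cv2.imwrite('pics/c4.png',cv2.resize(c['color'][130:300,230:400],(600,600),interpolation=2)[:,:,::-1])"
```

```text
t 24.1 pos [0.5617 0.0803 0.3957] ang 141.95 tilt [-8.e-04 -0.e+00 -1.e+00] F [-0.3 -0.4 -0.6] w 0.653 gf 63.5 j [ 0.22  0.38 -0.52  1.77  0.21  1.05  2.11]
yaw first -0.05 then mm [-0.3 -0.1 -1.3]
```

View pics/c4.png

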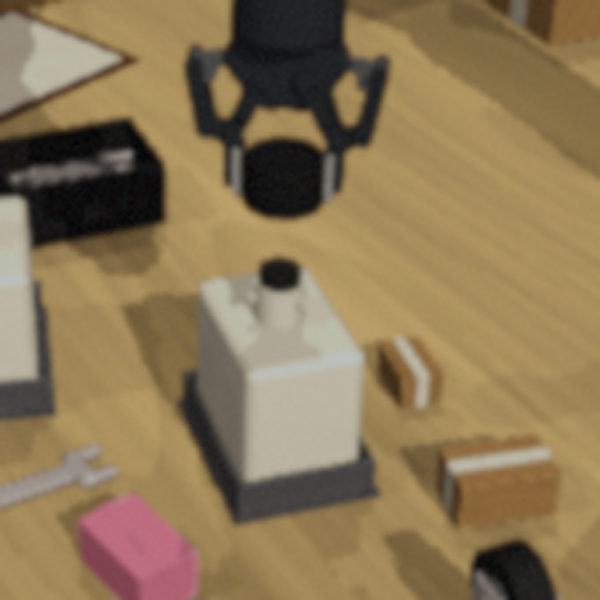

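The cap is held level above the open neck (cap at about 285,180 and neck at about 280,275 in the crop). The carton stands upright on the bench at about 500,480.

```bash
python3 -c "
from station import env
print(env.sign_off())"
```

```text
the job is handed in; nothing more can be done
None
```

The job is handed in at about 24 s of the 58 s allowed: the carton stands upright on bare bench, and the gripper holds the unlocked cap level, about 68 mm above the open neck; the sign-off returned no verdict.

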